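# Find the unlatched waste bin and push its panel open

## Robot

A 6-joint arm with a two-finger parallel gripper is mounted at the origin on a cart in front of the work surface, level with it; the furniture and walls round the work are solid. World frame = base frame: x ahead of the robot, y to its left, z up, the work surface at z = 0. Lengths are in m, angles in rad, forces in N, time in s.
With the tool pointing down it reaches from about 0.4 to 0.925 m from the base axis. Payload 3.4 kg.
Tool frame: the origin (TCP) lies midway between the tips of the shut fingers; the grasp point (between the pads) lies 19 mm behind it; y points along the fingers, z is the direction in which the jaws open and shut, and the axes are right-handed (so a half turn about y gives the same grasp; the last joint's range is limited). The gripper opens to 85 mm and grips with 20 to 120 N. Pads are 22 mm wide; open, the fingers measure 114 mm over their backs; the gripper's body (76 mm by 85 mm) begins 54 mm behind the grasp point. The pads swing forward as they close: fully open they stand 13 mm farther back than shut.
Start: joints at [1.187, 0.307, 1.506, -0, 1.328, -0.073], TCP at [0.176, 0.547, 0.231] pointing down, gripper open.
Joint ranges: [-3.12, 3.12], [-1.05, 2.28], [0.14, 2.33], [-1.42, 4.57], [0.1, 2.73], [-2.68, 2.68]. Speed limits (rad/s): [2.57, 2.57, 3.14, 3.14, 3.14, 3.14].

## Interface

Orientations are given as a 3x3 rotation matrix whose columns are the frame's x, y, z axes.
In Python, from station import get_obs, read_camera, camera_info, hand_in gives the robot as it stands.
- The arm moves only by the shell command python3 -m inch 'ROWS'. ROWS is JSON, a list of rows, each a list of 5 numbers: the shift along the world's x, y, z in mm, then the turn about the world's z in degrees, then the closure in counts, from 0 (fully open) to 255 (shut). A call has 1 to 20 rows; each row is the pose to reach, as a shift and turn from the pose commanded when the call began; what a row does not reach only later rows make up. A row lasts 1/8 s, in which the tool goes at most 62.5 mm and 10.7 degrees, less where a joint would pass 70% of its speed; a pose out of reach is approached as far as the arm can. A call with a gripper value outside its range is refused whole. The fingers move at their own pace and stop on an object; the grip force is fixed at half the most. Time passes only in rows, so rows that repeat a pose let the fingers close. It gives the time, the measured TCP pose, the force and the opening at its end, in the units of the state.
- get_obs(): the state, without advancing time (a new reading comes with each control period).
- read_camera(name): name is "scene" or "top" or "wrist"; returns the picture (384x512x3 uint8, blue, green, red); there is no depth.
- camera_info(name): a dict with "mtx" (3x3 intrinsics, pixels), "R" (3x3) and "t" (3): a world point X has camera coordinates R X + t. Camera axes: x right, y down, z forward; pixel columns grow to the right and rows downward; lengths in m; the calibration is good to about 2 mm. A picture is of the moment at which its call begins: read the wrist's pose just before it. camera_info takes no time and is no camera call; for the wrist camera it gives the pose at the moment of the call.
- hand_in(): hands the job in, once; it reports no verdict.
The state is a dict: "time": time; "q": joint angles; "joint_vel": joint speeds; "joint_torque": joint torques, N m; "tcp_pos": TCP position; "eef_rot": TCP orientation; "force": force on the tool from outside, world axes, zero at the start; "torque": the same for the moment, N m; "width": opening from 0.0 (shut) to 1.0 (fully open).
Only numpy, scipy, OpenCV 4.12 (cv2) and the standard library are available. Lean on these libraries where they do the work, as an engineer would, in place of code of your own. Each camera call takes 0.05 s, during which the arm holds its last target. There are 200 camera calls.

## Task

Two of the three identical waste bins on the bench mat have their top panels latched; find the unlatched one by pressing the ribbed front half of the panels with your fingertips, without forcing a panel that will not give. Push the panel that rocks all the way open, down into its bin, and leave it open. Do not pick up, tip or shift the bins, and leave the cup, the vial and the carton beside them alone.

Things in the scene. Friction and masses are not known exactly. Their poses are not given: they have to be found in the camera images.
- bin_a: One of three identical loose waste bins (0.7 to 1 kg) in a row, about 13 mm apart, on the grey bench mat (its top 3 mm above the worktop): an upright white box, 120 mm front to back (x) x 104 mm wide (y) x 88 mm high, walls 4 mm, with a grey top frame round a 92 x 80 mm opening. Origin: centre of its underside; z up; -x is its front, which faces the robot.
- panel_a: Flat metal panel, 88 (x) x 76 (y) x 5 mm, closing the opening of bin_a, top flush with the frame, 88 mm above the bin's underside. Origin: middle of the pivot line (along y) on its top face, 22 mm behind the bin's centre; it reaches 66 mm in front of it (-x, ribbed edge) and 22 mm behind. Axes like the bin's while shut. Latched or unlatched: that cannot be seen.
- press_a (a point): Place to press panel_a: on its top face, 38 mm in front of its pivot line. A latched panel gives about 1 mm per 10 N here, on its seal, and springs back. The unlatched one turns about its pivot line at 2 to 4 N, front down into the empty bin, rear up, to its stop at 1.0 rad (57 degrees; this point then 32 mm lower), and stays where it is left. Pressing behind the pivot line does nothing.
- bin_b: One of three identical loose waste bins (0.7 to 1 kg) in a row, about 13 mm apart, on the grey bench mat (its top 3 mm above the worktop): an upright white box, 120 mm front to back (x) x 104 mm wide (y) x 88 mm high, walls 4 mm, with a grey top frame round a 92 x 80 mm opening. Origin: centre of its underside; z up; -x is its front, which faces the robot.
- panel_b: Flat metal panel, 88 (x) x 76 (y) x 5 mm, closing the opening of bin_b, top flush with the frame, 88 mm above the bin's underside. Origin: middle of the pivot line (along y) on its top face, 22 mm behind the bin's centre; it reaches 66 mm in front of it (-x, ribbed edge) and 22 mm behind. Axes like the bin's while shut. Latched or unlatched: that cannot be seen.
- press_b (a point): Place to press panel_b: on its top face, 38 mm in front of its pivot line. A latched panel gives about 1 mm per 10 N here, on its seal, and springs back. The unlatched one turns about its pivot line at 2 to 4 N, front down into the empty bin, rear up, to its stop at 1.0 rad (57 degrees; this point then 32 mm lower), and stays where it is left. Pressing behind the pivot line does nothing.
- bin_c: One of three identical loose waste bins (0.7 to 1 kg) in a row, about 13 mm apart, on the grey bench mat (its top 3 mm above the worktop): an upright white box, 120 mm front to back (x) x 104 mm wide (y) x 88 mm high, walls 4 mm, with a grey top frame round a 92 x 80 mm opening. Origin: centre of its underside; z up; -x is its front, which faces the robot.
- panel_c: Flat metal panel, 88 (x) x 76 (y) x 5 mm, closing the opening of bin_c, top flush with the frame, 88 mm above the bin's underside. Origin: middle of the pivot line (along y) on its top face, 22 mm behind the bin's centre; it reaches 66 mm in front of it (-x, ribbed edge) and 22 mm behind. Axes like the bin's while shut. Latched or unlatched: that cannot be seen.
- press_c (a point): Place to press panel_c: on its top face, 38 mm in front of its pivot line. A latched panel gives about 1 mm per 10 N here, on its seal, and springs back. The unlatched one turns about its pivot line at 2 to 4 N, front down into the empty bin, rear up, to its stop at 1.0 rad (57 degrees; this point then 32 mm lower), and stays where it is left. Pressing behind the pivot line does nothing.
- sample_cup: Bystander: clear sample cup with a yellow lid, 59 mm across, 66 mm high, behind the bins; origin at the centre of its underside, z up.
- control_vial: Bystander: small vial with a green cap, 24 mm across, 45 mm high, at the right end of the row; origin at the centre of its underside, z up.
- lancet_box: Bystander: small carton, 45 x 62 x 38 mm, at the left end of the row; origin at the centre of its underside, z up.

How it is judged:
On the way:
1. a panel rocks under the fingertips (((angle between panel_a's own z axis and vertical above 0.2 rad and contact force between the fingers and panel_a above 0.3 N) or (angle between panel_b's own z axis and vertical above 0.2 rad and contact force between the fingers and panel_b above 0.3 N) or (angle between panel_c's own z axis and vertical above 0.2 rad and contact force between the fingers and panel_c above 0.3 N))), for 0.05 s.
At the end, for the whole second after the job is handed in: The unlatched panel is open by more than 0.75 rad (43 degrees) and at rest; the three bins stand upright within 25 mm of where they were, and so do the cup, vial and carton (angle between any of panel_a, panel_b, panel_c's own z axis and vertical above 0.75 rad and angular speed of each of panel_a, panel_b, panel_c below 0.1 rad/s and angle between each of bin_a, bin_b, bin_c's own z axis and vertical below 0.1 rad and distance of each of bin_a, bin_b, bin_c, sample_cup, control_vial, lancet_box from where it was at the start of the episode below 0.025 m and angle between each of sample_cup, control_vial, lancet_box's own z axis and vertical below 0.2 rad); the robot touches nothing.
It fails at once if a panel is pressed with more than 40 N (contact force between any of the arm, the fingers and panel_a above 40 N or contact force between any of the arm, the fingers and panel_b above 40 N or contact force between any of the arm, the fingers and panel_c above 40 N).
It fails at once if a bin is lifted by more than 12 mm, tipped, or shifted by more than 25 mm (height (world z) of any of bin_a, bin_b, bin_c above 0.015 m or angle between any of bin_a, bin_b, bin_c's own z axis and vertical above 0.15 rad or distance of any of bin_a, bin_b, bin_c from where it was at the start of the episode above 0.025 m).
It fails at once if the cup, the vial or the carton is lifted, knocked over or moved by more than 25 mm (height (world z) of any of sample_cup, control_vial, lancet_box above 0.012 m or distance of any of sample_cup, control_vial, lancet_box from where it was at the start of the episode above 0.025 m or angle between any of sample_cup, control_vial, lancet_box's own z axis and vertical above 0.4 rad).
It also fails if it takes over 40 s, if anything falls off the work surface, if the arm or the gripper's body presses on something with over 40 N, if the wrist force passes 120 N, or if a joint passes its speed limit or range.

## Working session

There is one attempt and no reset: what is moved stays moved. The work goes in short steps, Python scripts to look and compute and a shell command to move; the robot and the scene stay as the last step left them, time stands still between calls to the robot, and variables do not carry over. Pictures are saved under pics/ and viewed, about 8 in all and at most 12, crops included, and the job is handed in when it is done.

```bash
mkdir -p pics
python3 - <<'E'
from station import *
import cv2
for n in("top","scene"):
    cv2.imwrite(f"pics/{n}0.png",read_camera(n)); 
    i=camera_info(n);print(n,i)
o=get_obs();print(o)
E
```

```text
top {'mtx': array([[408.51467291,   0.        , 255.89306902],
       [  0.        , 408.51467291, 191.24009301],
       [  0.        ,   0.        ,   1.        ]]), 'R': array([[-0.01287092, -0.99968839,  0.02138851],
       [-0.99704406,  0.01121063, -0.07600963],
       [ 0.07574617, -0.02230361, -0.99687766]]), 't': array([0.26993324, 0.51772773, 0.92851449])}
scene {'mtx': array([[484.72174966,   0.        , 257.3901395 ],
       [  0.        , 484.72174966, 192.17477787],
       [  0.        ,   0.        ,   1.        ]]), 'R': array([[ 0.80362957, -0.5949975 , -0.01254906],
       [-0.45584379, -0.60185256, -0.65572856],
       [ 0.38260417,  0.53268327, -0.75489243]]), 't': array([-0.25708537,  0.49351056,  0.7636677 ])}
{'time': 0.1, 'q': array([ 1.18647415e+00,  3.07477453e-01,  1.50758263e+00,  3.74489201e-05,
        1.32842631e+00, -7.34990503e-02]), 'joint_vel': array([-0.00148116, -0.00264442, -0.00159865,  0.00145801, -0.0004312 ,
        0.00031904]), 'joint_torque': array([-6.46614444e-04, -4.58530104e+01, -2.52606815e+01, -2.15681621e-04,
        5.52242738e-03,  9.05754405e-06]), 'tcp_pos': array([0.17562179, 0.54683193, 0.23047001]), 'eef_rot': array([[ 9.52079319e-01, -7.43722546e-04,  3.05850317e-01],
       [-3.05851171e-01, -1.74196307e-03,  9.52077742e-01],
       [-1.75301723e-04, -9.99998206e-01, -1.88595543e-03]]), 'force': array([ 1.02803223,  0.49583828, -0.03449837]), 'torque': array([0.03579953, 0.00321018, 0.01579126]), 'width': 1.0004877850231348}
```

View pics/top0.png

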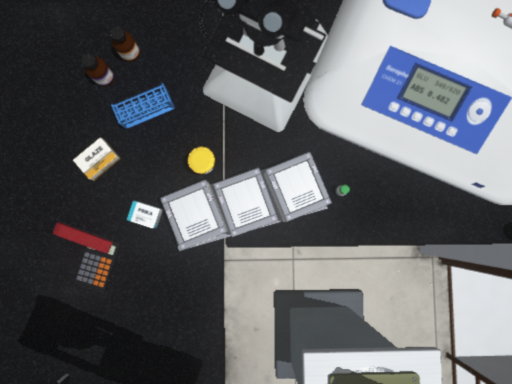

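View pics/scene0.png

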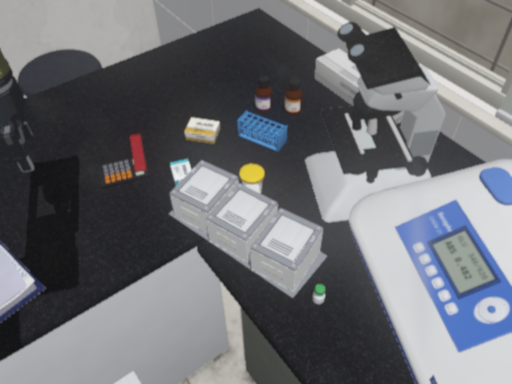

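The top view shows three bins in a row, centred near (195,215), (245,201) and (297,187). The cup is at (201,160), the vial at (343,189) and the carton at (144,214). Next I'll enlarge the row.

Run:
```python
import cv2
a=cv2.imread("pics/top0.png")[140:260,150:350]
cv2.imwrite("pics/crop0.png",cv2.resize(a,None,fx=4,fy=4,interpolation=cv2.INTER_CUBIC))
```

```text
(no output)
```

View pics/crop0.png

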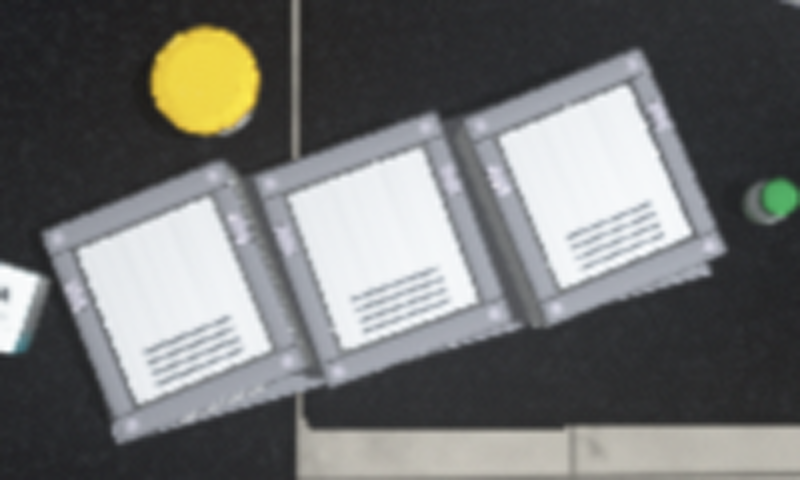

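The crop shows the panel corners clearly, and the ribs sit at the lower end, toward the robot. I'll back-project these corners at z = 0.091.

Run:
```python
from station import *
import numpy as np
i=camera_info("top");K,R,t=i["mtx"],i["R"],i["t"]
def bp(u,v,z):
    d=R.T@np.linalg.inv(K)@[150+(u+.5)/4-.5,140+(v+.5)/4-.5,1];c=-R.T@t
    return (c+d*(z-c[2])/d[2])
P=dict(L=[(77,248),(211,197),(271,350),(136,405)],M=[(287,196),(424,147),(478,302),(342,349)],R=[(498,135),(632,84),(692,236),(564,289)])
T=get_obs()["tcp_pos"]
for k,v in P.items():
    q=np.array([bp(*p,.091) for p in v])[:,:2]
    c=q.mean(0);ex=(q[0]+q[1]-q[2]-q[3])/2;ey=(q[0]+q[3]-q[1]-q[2])/2
    yaw=np.arctan2(ex[1],ex[0]);yy=np.arctan2(-ey[0],ey[1]);e=np.array([np.cos(yaw),np.sin(yaw)])
    pr=c-e*.016   # panel centre 22 before the pivot, press point 38 before
    print(k,c.round(4),np.linalg.norm(ex),np.linalg.norm(ey),np.degrees([yaw,yy]).round(1),"press",pr.round(4),"shift mm",((pr-T[:2])*1000).round(1), "r",np.hypot(*pr).round(3))
print("vial",bp(780,197,.048),"cup",bp(205,78,.069),"fingerz yaw",np.degrees(np.arctan2(.952,.3058)))
```

```text
L [0.4673 0.3989] 0.08800325047985952 0.07595355288516628 [20.8 20.9] press [0.4524 0.3932] shift mm [ 276.8 -153.6] r 0.599
M [0.4933 0.2881] 0.08694360469126668 0.0768912808622216 [18.8 18.7] press [0.4782 0.2829] shift mm [ 302.5 -263.9] r 0.556
R [0.5254 0.1735] 0.08848831615672877 0.07582447583988357 [21.2 21. ] press [0.5105 0.1677] shift mm [ 334.9 -379.1] r 0.537
vial [0.52166574 0.06471072 0.048     ] cup [0.58895527 0.3845884  0.069     ] fingerz yaw 72.19202152410982
```

```bash
python3 -m inch '[[50,-30,0,8,255],[100,-56,0,16,255],[150,-84,0,24,255],[200,-112,0,32,255],[250,-140,0,38,255],[277,-154,0,38,255],[277,-154,-60,38,255],[277,-154,-110,38,255],[277,-154,-110,38,255],[277,-154,-110,38,255]]'
cat > look.py <<'E'
import sys,cv2,numpy as np
from station import *
n=sys.argv[1];o=get_obs();print(o["time"],o["tcp_pos"].round(4),o["force"].round(2),o["width"],np.degrees(np.arctan2(o["eef_rot"][1,2],o["eef_rot"][0,2])))
cv2.imwrite(sys.argv[2],read_camera(n))
E
python3 look.py wrist pics/w1.png
```

```text
time: 1.35
tcp_pos: [0.4537, 0.3942, 0.1225]
eef_rot: [[0.938, 0.001, -0.345], [0.345, 0.001, 0.938], [0.002, -1.0, 0.0]]
force: [0.8, -0.1, 0.4]
width: 0.001
1.35 [0.4537 0.3942 0.1225] [ 0.81 -0.12  0.42] 0.001132954384757407 110.2034062794495
```

View pics/w1.png

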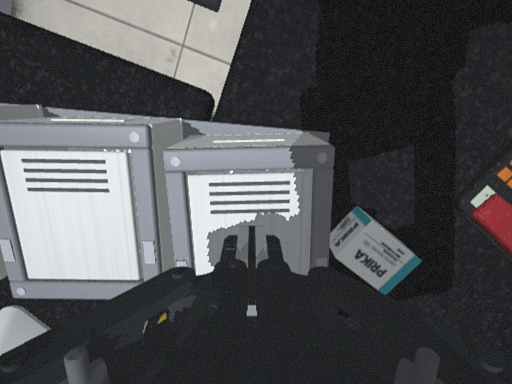

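The wrist view shows the shut tips near (252,225), centred on the left bin's panel and just behind its ribs (rows 183–212). I'll descend in small steps.

```bash
python3 -m inch '[[-1,-1,-20,0,255],[-1,-1,-26,0,255],[-1,-1,-27,0,255],[-1,-1,-28,0,255],[-1,-1,-28,0,255]]' | grep -v eef; python3 -m inch '[[0,0,-1,0,255],[0,0,-2,0,255],[0,0,-2,0,255]]' | grep -v eef
```

```text
time: 2.02
tcp_pos: [0.4522, 0.3927, 0.0939]
force: [-0.8, 0.3, 0.9]
width: 0.002
time: 2.4
tcp_pos: [0.4518, 0.3924, 0.0911]
force: [0.6, 0.3, 0.0]
width: -0.002
```

```bash
python3 -m inch '[[0,0,-1,0,255],[0,0,-1,0,255]]' | grep -v eef; python3 -m inch '[[0,0,-1,0,255],[0,0,-1,0,255]]' | grep -v eef
```

```text
time: 2.65
tcp_pos: [0.4519, 0.3924, 0.0907]
force: [-1.6, -1.5, 4.4]
width: 0.002
time: 2.9
tcp_pos: [0.4519, 0.3924, 0.0903]
force: [-2.5, -1.8, 8.0]
width: 0.001
```

```bash
python3 -m inch '[[0,0,-1,0,255],[0,0,-1,0,255]]' | grep -v eef
```

```text
time: 3.15
tcp_pos: [0.4519, 0.3925, 0.0899]
force: [-2.9, -2.1, 12.4]
width: 0.004
```

At 12 N it gave only about 1 mm, so the left panel is latched. I'll lift off and move to the middle bin.

```bash
python3 -m inch '[[0,0,15,0,255],[0,0,35,0,255],[13,-55,35,-1,255],[26,-110,35,-2,255],[26,-110,35,-2,255],[26,-110,12,-2,255],[26,-110,9,-2,255],[26,-110,8,-2,255],[26,-110,8,-2,255]]' | grep -v eef; python3 -m inch '[[0,0,-2,0,255],[0,0,-3,0,255],[0,0,-3,0,255]]' | grep -v eef
```

```text
time: 4.28
tcp_pos: [0.4781, 0.2832, 0.0968]
force: [-0.1, -0.0, 1.0]
width: 0.006
time: 4.65
tcp_pos: [0.4778, 0.2825, 0.0933]
force: [-0.6, -0.3, -0.6]
width: -0.003
```

```bash
python3 -m inch '[[0,0,-1,0,255],[0,0,-2,0,255],[0,0,-2,0,255]]' | grep -v eef; for i in 1 2; do python3 -m inch '[[0,0,-1,0,255],[0,0,-1,0,255]]' | grep -v eef; done
```

```text
time: 5.03
tcp_pos: [0.4778, 0.2823, 0.0912]
force: [-0.1, 0.1, 0.0]
width: 0.002
time: 5.28
tcp_pos: [0.4779, 0.2825, 0.0904]
force: [0.4, -1.0, 1.7]
width: 0.0
time: 5.52
tcp_pos: [0.478, 0.2824, 0.0894]
force: [0.8, 0.1, 1.3]
width: -0.008
```

```bash
for i in 1 2; do python3 -m inch '[[0,0,-1,0,255],[0,0,-2,0,255],[0,0,-2,0,255]]' | grep -v eef; done
```

```text
time: 5.9
tcp_pos: [0.4781, 0.2825, 0.0872]
force: [0.5, -0.3, 1.9]
width: 0.006
time: 6.28
tcp_pos: [0.4782, 0.2826, 0.0853]
force: [0.6, -0.6, 1.5]
width: -0.005
```

The middle panel gives steadily at about 2 N, so it is the unlatched one. I'll keep pushing in stages.

```bash
python3 -m inch '[[0,0,-3,0,255],[0,0,-6,0,255],[0,0,-9,0,255],[0,0,-12,0,255],[0,0,-15,0,255],[0,0,-15,0,255]]' | grep -v eef;  python3 -m inch '[[0,0,-3,0,255],[0,0,-6,0,255],[0,0,-9,0,255],[0,0,-12,0,255],[0,0,-12,0,255]]' | grep -v eef; python3 look.py scene pics/s2.png
```

```text
time: 7.02
tcp_pos: [0.477, 0.2821, 0.0696]
force: [0.4, -0.4, -0.2]
width: -0.003
time: 7.65
tcp_pos: [0.4775, 0.2823, 0.0578]
force: [-1.2, -0.2, 0.2]
width: 0.001
7.65 [0.4775 0.2823 0.0578] [-1.17 -0.18  0.23] 0.0012479466664556092 108.19307148964455
```

```bash
python3 -c "
import cv2;a=cv2.imread('pics/s2.png')[130:310,140:360];cv2.imwrite('pics/s2c.png',cv2.resize(a,None,fx=3,fy=3,interpolation=2))"
```

```text
(no output)
```

View pics/s2c.png

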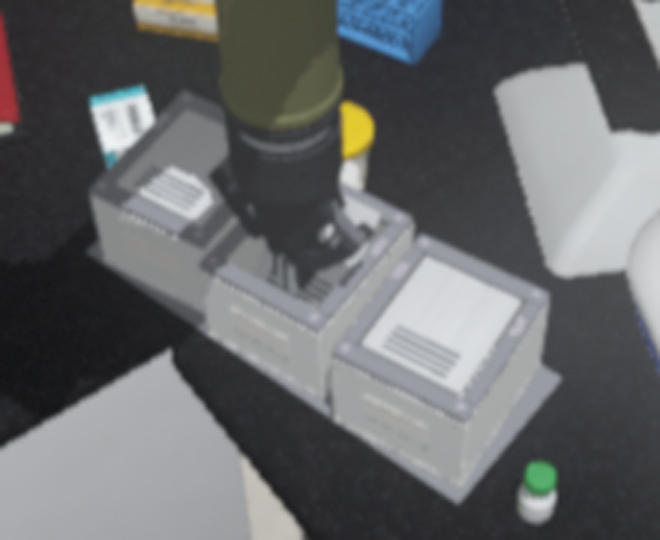

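The middle panel (about (310,280) in the crop) is tilted into its bin with the fingertips on it, and the other two are flat. I'll push on towards the stop while watching the force.

```bash
for i in 1 2 3; do python3 -m inch '[[0,0,-2,0,255],[0,0,-4,0,255],[0,0,-4,0,255]]' | grep -v eef;done
```

```text
time: 8.07
tcp_pos: [0.4777, 0.2824, 0.0541]
force: [-1.5, 0.5, 0.1]
width: 0.002
time: 8.45
tcp_pos: [0.4777, 0.2824, 0.05]
force: [-0.6, 0.1, 0.2]
width: 0.001
time: 8.82
tcp_pos: [0.4777, 0.2823, 0.046]
force: [0.1, 0.7, -0.0]
width: 0.003
```

```bash
for i in 1 2 3; do python3 -m inch '[[0,0,-2,0,255],[0,0,-3,0,255],[0,0,-3,0,255]]' | grep -v eef;done
```

```text
time: 9.2
tcp_pos: [0.477, 0.2822, 0.0438]
force: [-2.8, -0.5, 5.9]
width: 0.0
time: 9.57
tcp_pos: [0.4759, 0.2819, 0.0414]
force: [-6.1, -2.7, 14.7]
width: 0.001
time: 9.95
tcp_pos: [0.4749, 0.2815, 0.0391]
force: [-9.3, -3.1, 22.3]
width: -0.001
```

It has reached its stop: the force climbs from 6 to 22 N. I'll retract straight up and check.

```bash
python3 -m inch '[[0,0,6,0,255],[0,0,20,0,255],[0,0,45,0,255],[0,0,80,0,255],[0,0,130,0,255],[0,0,180,0,255],[-60,40,190,0,255],[-110,80,190,0,255],[-160,130,190,0,255],[-210,170,190,0,255],[-250,210,190,0,255],[-250,210,190,0,255],[-250,210,190,0,255]]'| grep -v eef
python3 look.py scene pics/s3.png; python3 look.py top pics/t3.png; python3 -c "
import cv2,numpy as np
a=cv2.imread('pics/s3.png')[140:310,150:340];b=cv2.imread('pics/t3.png')[140:260,150:350];c=cv2.imread('pics/top0.png')[140:260,150:350]
f=lambda i,s:cv2.resize(i,s,interpolation=2)
cv2.imwrite('pics/c3.png',np.hstack([f(a,(400,358)),np.vstack([f(b,(400,240)),f(c,(400,240))])[:358*0+480][:480]]) if 0 else np.hstack([cv2.copyMakeBorder(f(a,(400,358)),0,122,0,0,0),np.vstack([f(b,(400,240)),f(c,(400,240))])]))"
```

```text
time: 11.58
tcp_pos: [0.2276, 0.4931, 0.2276]
force: [0.4, 0.2, -0.3]
width: -0.001
11.575 [0.2276 0.4931 0.2276] [ 0.44  0.19 -0.33] -0.0007324159437628859 108.32926666619153
11.625 [0.2284 0.4922 0.2274] [ 0.17 -0.71  0.87] -0.003143369385546672 108.23824290055846
```

View pics/c3.png

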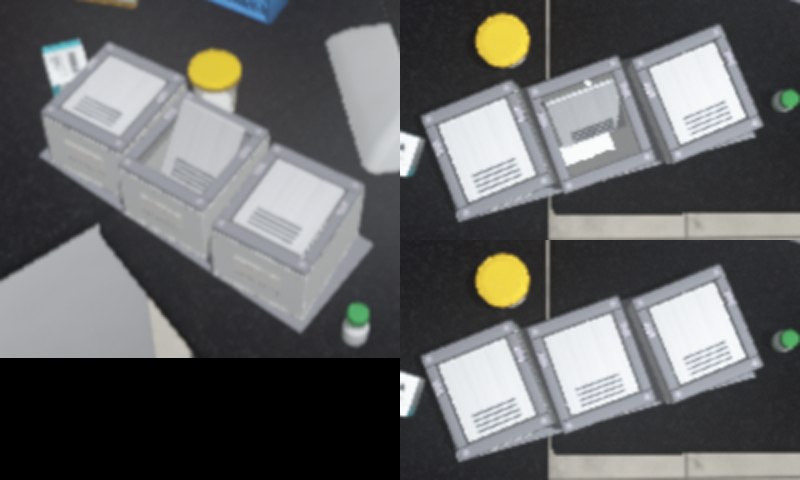

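The middle panel stands tilted into its bin: rear edge up, ribs near (595,132), bin floor visible. The bins, cup, vial and carton look unmoved against the earlier picture, and the arm is clear, so I'll hand in.

```bash
python3 -c "
from station import *
print(hand_in())"
```

```text
the job is handed in; nothing more can be done
None
```

I found the unlatched panel on the middle bin, pushed it open to its stop, and handed the job in at about 11.7 s.

- **Left bin:** the panel gave only about 1 mm at 12 N, so it is latched and I left it shut.
- **Middle bin:** the panel gave way at about 2 N. I pushed it down to the stop, where the measured force rose to 22 N upward (about 24 N in total), below the 40 N limit.
- **Right bin:** I did not press it, because the unlatched one was already found.

**Last checks:** in the final pictures the middle panel stays open. I estimate roughly 0.9–1.0 rad by eye from the top view, which fits having reached the stop, but I did not measure it precisely. The bins, cup, vial and carton look unmoved compared with the first top picture, and the arm is clear of everything with force readings near zero. No check failed. The only surprise was that the force fell to about zero partway down, and it rose again only at the stop.

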